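# Measure a loom weight on the sliding gauge

### The job

Lift the dark grey loom weight out of the finds tray, reaching in at a slant under the bench light without touching the light or disturbing the other finds. Stand it upright on the wooden measuring gauge between the two jaws, setting it down rather than dropping it. Then slide the blue jaw gently shut until the weight is against the fixed jaw and the red band on the sprung plunger is pushed more than half way in, and let go of everything.

Things in the scene. Friction and masses are not known exactly. Their poses are not given: they have to be found in the camera images.
- dark_weight: The loom weight to measure: dark grey fired clay, an upright cylinder, diameter 44 mm, height 60 mm, about 0.17 kg. Origin at the centre of its underside, z up its axis. It stands in the tray in one of three places 100 mm apart along the tray's y, on the line x = -20 mm of the tray (each about 5 mm either way).
- tray: Cardboard finds tray, fixed, 220 mm (x) by 360 mm (y), walls 45 mm high and 5 mm thick, floor 5 mm thick. Origin at the centre of its underside, z up; its -x side faces the robot.
- lamp: White bench light, fixed with the tray: same origin and axes as the tray. Its flat head, 110 mm (x) by 360 mm (y), 188 to 212 mm above the table, covers the tray from x = -8 to +102 mm in the tray's frame; a gripper pointing straight down on a weight would hit it. The -x side is open. Two posts behind the tray at x = +128, y = -130 and +130 mm.
- red_weight: A bystander in the tray: reddish conical loom weight, 50 mm across the foot, 28 mm at the top, 58 mm high. Origin at the centre of its underside.
- buff_weight: A bystander in the tray: pale buff round squat weight, 50 mm across, 38 mm high. Origin at the centre of its underside.
- sherd_a: A bystander: reddish flat sherd about 50 mm, 8 mm thick, in the back of the tray under the light.
- sherd_b: A bystander: buff flat sherd about 45 mm, 8 mm thick, in the back of the tray under the light.
- juglet: A bystander on the table beyond the work: terracotta juglet 76 mm across, 110 mm high. Origin at the centre of its underside.
- gauge: Measuring gauge, fixed: wooden board 240 mm (x, the sliding direction) by 100 mm (y), 12 mm thick. Origin at the centre of its underside, z up. On its -x end, nearest the robot, stands the fixed aluminium jaw: 25 mm thick (x from -120 to -95 mm), 50 mm wide, top 47 mm above the table; its face looks to +x. The blue sliding jaw rides on the board on the +x side.
- gauge_face (a point): Foot of the fixed jaw's face: middle of its width, at the level of the board's upper surface (12 mm above the table). Axes as the gauge's: x points from the fixed jaw towards the sliding jaw, z up. The weight stands at +x from here.
- jaw (a joint): Position of the blue sliding jaw, m: gap between the fixed face and the plunger's face while the plunger is fully out; 0 is shut, up to 0.13 open. It drags with about 7 N and stays where it is left. Its block is 40 mm long (x), 60 mm wide, top 57 mm above the table.
- jaw_handle (a point): Grip point of the sliding jaw, in the middle of its black square handle post, 20 mm by 20 mm with sides along the gauge's x and y, which rises from the jaw's block (57 mm above the table) to 106 mm above the table. This point lies 90 mm above the table, 16 mm below the post's top. Axes as the gauge's.
- plunger (a joint): How far the sprung plunger (aluminium face plate 8 mm thick, 46 mm wide, top 48 mm above the table, on a red stem) is pushed into the sliding jaw, m: 0 fully out (10 mm of red stem shows as a band between plate and block), 0.010 fully in (no red shows). Spring 500 N/m, so 5 N when fully in; less than the jaw's drag, so it stays pressed when the jaw is let go.
There are look-alikes about, which are no part of the job. Leave any orange look-alike of the dark_weight alone.

How it is judged:
By the outcome, as a careful person would: the job done as asked, in the order asked, and still so for the second after the job is handed in, with the robot touching nothing.
It also fails if it takes over 58 s, if anything falls off the work surface, if the arm or the gripper's body presses on something with over 40 N, if the wrist force passes 120 N, or if a joint passes its speed limit or range.

### The arm

A 7-joint arm with a two-finger parallel gripper is mounted at the origin on the work surface. World frame = base frame: x ahead of the robot, y to its left, z up, the work surface at z = 0. Lengths are in m, angles in rad, forces in N, time in s.
With the tool pointing down it reaches from about 0.4 to 0.85 m from the base axis. Payload 10.4 kg.
Tool frame: the origin (TCP) lies midway between the tips of the shut fingers; the grasp point (between the pads) lies 19 mm behind it; z points along the fingers, y is the line along which they close (so a half turn about z gives the same grasp; the last joint's range is limited). The gripper opens to 87 mm and grips with 3 to 60 N. Pads are 19 mm wide; open, the fingers measure 117 mm over their backs; the gripper's body (75 mm by 190 mm) begins 51 mm behind the grasp point.
Start: joints at [1.18, 0.332, -0.065, 1.46, 0.022, 1.35, -0.088], TCP at [0.225, -0.583, 0.223] pointing down, gripper open.
Joint ranges: [-2.6, 2.6], [-0.5, 2.12], [-1.47, 1.34], [0.16, 2.42], [-1.27, 4.41], [0.06, 2.06], [-2.6, 2.6]. Speed limits (rad/s): [2.22, 2.22, 2.79, 2.79, 3.14, 3.14, 3.14].

### API

Orientations are given as a unit quaternion [x, y, z, w].
In Python, from bench import r gives the robot as it stands.
- The arm moves only by the tool arm_command, never from a script. Its argument "moves" is one flat list of numbers, 4 for each row, row after row: the shift along the tool's x, y, z in cm, then the turn about the tool's z in degrees. A call has 1 to 12 rows; each row shifts and turns the commanded pose from where the row before left it, along the tool's axes as they then stand; what a row does not reach is not made up. A row lasts 1/12 s, in which the tool goes at most 41.7 mm and 7.16 degrees, less where a joint would pass 70% of its speed; a pose out of reach is approached as far as the arm can. A call with a gripper value outside its range is refused whole. "fingers" is the opening in per cent of the stroke, from 0 (shut) to 100 (fully open), set as the call begins (left out, the last holds). The fingers move at their own pace and stop on an object; "squeeze" is the grip in N (left out, the last holds). Time passes only in rows, so rows that do not move let the fingers close. It gives the time, the measured TCP pose, the force, the opening and the grip force at its end, in the units of the state.
- r.read_state(): the state, without advancing time (a new reading comes with each control period).
- r.camera(name): name is "scene" or "top" or "wrist"; returns the picture (420x560x3 uint8, red, green, blue); there is no depth.
- r.camera_info(name): a dict with "fx", "fy", "cx", "cy" (pixels), "k1" (the pictures are not rectified: a ray, as slopes to the right and down, at radius r is drawn at 1 + k1 r^2 times it, then the intrinsics apply), "origin" and "attitude" of the camera in the world. Camera axes: x right, y up, looking along -z (the intrinsics and any distortion apply to the point x, -y, -z); pixel columns grow to the right and rows downward; lengths in m; the calibration is good to about 2 mm. A picture is of the moment at which its call begins: read the wrist's pose just before it. camera_info takes no time and is no camera call; for the wrist camera it gives the pose at the moment of the call.
- r.close_job(): hands the job in; it is judged then, once.
The state is a dict: "time": time; "joint_positions": joint angles; "joint_vel": joint speeds; "joint_torque": joint torques, N m; "ee_pos": TCP position; "eef_rot": TCP orientation; "ft_force": force on the tool from outside, world axes, zero at the start; "torque": the same for the moment, N m; "width": finger opening in m; "grip_force": force on a finger pad.
Only numpy, scipy, OpenCV 4.12 (cv2) and the standard library are available. Lean on these libraries where they do the work, as an engineer would, in place of code of your own. Each camera call takes 0.05 s, during which the arm holds its last target. There are 200 camera calls.

## Working session

There is one attempt and no reset: what is moved stays moved. The work goes in short steps, Python scripts to look and compute and a tool call to move; the robot and the scene stay as the last step left them, time stands still between calls to the robot, and variables do not carry over. Pictures are saved under pics/ and viewed, at most 10 in all, crops included, and the job is handed in when it is done.

Besides the shell and the picture viewer there is one more tool, called after "Call:" by a JSON object that holds its "name" and its "arguments". arm_command: Moves the arm, as the interface text tells. Its arguments: {"type":"object","properties":{"moves":{"type":"array"},"fingers":{"type":"number"},"squeeze":{"type":"number"}},"required":["moves"]}

```bash
ls; mkdir -p pics; python3 - <<'E'
from bench import r
import cv2
s=r.read_state(); print(s['time'],s['ee_pos'],s['eef_rot'],s['width'])
for n in ['scene','top','wrist']:
    i=r.camera_info(n); print(n,i)
    cv2.imwrite(f'pics/{n}0.png',r.camera(n)[:,:,::-1])
E
```

```text
pics
0.0 [ 0.22458556 -0.58283794  0.22176125] [ 9.83133359e-01  1.82888822e-01 -1.64545043e-04 -6.71498776e-04] 0.08696849730269235
scene {'fx': 510.3492453396061, 'fy': 510.3492453396061, 'cx': 279.14306188481805, 'cy': 216.954576859594, 'k1': 0.05480627868277321, 'origin': array([ 1.22690582, -0.22952834,  0.79788914]), 'attitude': array([0.32803426, 0.20148063, 0.49883726, 0.77650529])}
top {'fx': 386.0431875408365, 'fy': 386.0431875408365, 'cx': 282.1213185559455, 'cy': 213.50737627567327, 'k1': -0.09386996472270949, 'origin': array([0.38103171, 0.0430374 , 0.9997612 ]), 'attitude': array([ 0.08295769, -0.07905304, -0.67148064,  0.73210819])}
wrist {'fx': 308.60218854409857, 'fy': 308.60218854409857, 'cx': 283.8605528650334, 'cy': 209.8585529378573, 'k1': -0.045342891753584295, 'origin': array([ 0.29801525, -0.55461144,  0.38427201]), 'attitude': array([-0.12111448,  0.08430171, -0.55971409,  0.81544138])}
```

View pics/scene0.png

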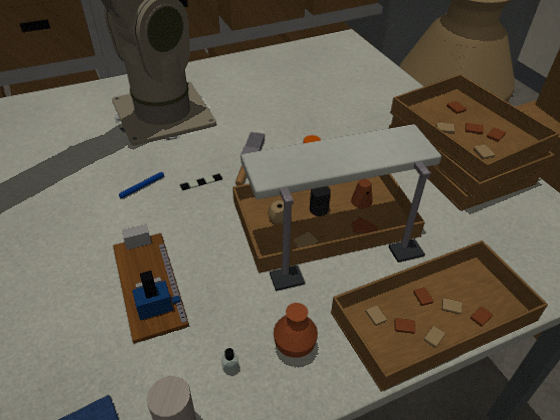

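View pics/top0.png

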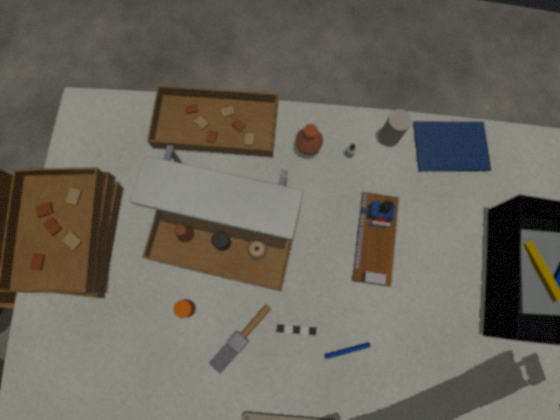

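```bash
python3 - <<'E'
import cv2,numpy as np
t=cv2.imread('pics/top0.png');s=cv2.imread('pics/scene0.png')
z=lambda a,k:cv2.convertScaleAbs(cv2.resize(a,None,fx=k,fy=k,interpolation=cv2.INTER_CUBIC),alpha=1.6)
a=z(t[150:295,140:310],2.3);b=z(s[120:270,225:430],1.9)[:333]
g=z(t[185:295,345:410],5);h=z(s[215:345,105:195],550/130)
cv2.imwrite('pics/g.png',np.hstack([g,h]))
b=np.pad(b,((0,a.shape[0]-b.shape[0]),(0,0),(0,0)))
cv2.imwrite('pics/t.png',np.hstack([a,b]));print(a.shape,b.shape,g.shape,h.shape)
E
```

```text
(334, 391, 3) (334, 390, 3) (550, 325, 3) (550, 381, 3)
```

View pics/t.png

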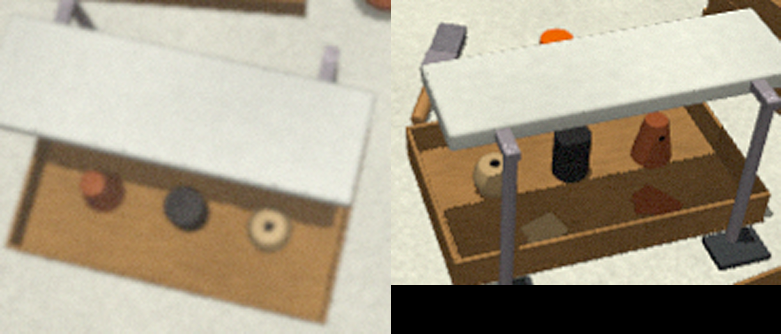

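View pics/g.png

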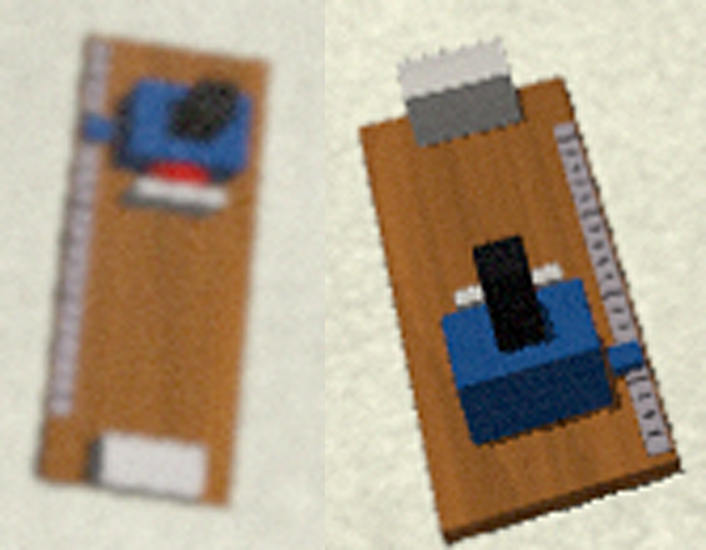

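```bash
cat > h.py <<'E'
import numpy as np,cv2
from scipy.spatial.transform import Rotation as R
from scipy.optimize import least_squares
from bench import r
def proj(i,P):
    p=R.from_quat(i['attitude']).inv().apply(np.atleast_2d(P)-i['origin'])
    u=np.c_[p[:,0],-p[:,1]]/-p[:,2:]; u=u*(1+i['k1']*(u**2).sum(1,keepdims=True))
    return u*[i['fx'],i['fy']]+[i['cx'],i['cy']]
def ray(i,px,z):
    K=np.array([[i['fx'],0,i['cx']],[0,i['fy'],i['cy']],[0,0,1]])
    u0=(np.array(px,float)-[i['cx'],i['cy']])/[i['fx'],i['fy']]; u=u0.copy()
    for _ in range(20): u=u0/(1+i['k1']*(u@u))
    d=R.from_quat(i['attitude']).apply([u[0],-u[1],-1]); o=i['origin']
    return o+d*(z-o[2])/d[2]
def world(q,P):
    c,s=np.cos(q[2]),np.sin(q[2]);P=np.array(P,float)
    return np.c_[q[0]+c*P[:,0]-s*P[:,1],q[1]+s*P[:,0]+c*P[:,1],P[:,2]]
def fit(obs,q0):
    f=lambda q:np.concatenate([(proj(i,world(q,P))-px).ravel() for i,P,px in obs])
    s=least_squares(f,q0,loss='soft_l1');return s.x,np.round(f(s.x).reshape(-1,2),1)
E
python3 - <<'E'
from h import *
T=r.camera_info('top');S=r.camera_info('scene')
g=lambda a:np.array(a)/5+[345,185]
gs=lambda a:(np.array(a)-[325,0])/(550/130)+[105,215]
z=.012;C=[[.12,.05,z],[.12,-.05,z],[-.12,-.05,z],[-.12,.05,z]]
C2=[[-.12,-.05,z],[-.12,.05,z],[.12,.05,z],[.12,-.05,z]]
q,e=fit([(T,C,g([[88,36],[270,62],[228,505],[38,480]])),(S,C2,gs([[360,128],[562,80],[680,465],[445,530]]))],[.5,-.2,0]);print('gauge',q,e.tolist())
t=lambda a:np.array(a)/2.3+[140,150]
ts=lambda a:(np.array(a)-[391,0])/1.9+[225,120]
o1=(T,[[-.11,.18,.045],[-.11,-.18,.045],[-.008,-.18,.212],[.102,-.18,.212]],t([[8,245],[325,323],[350,205],[375,92]]))
o2=(S,[[.102,-.18,.212],[-.11,-.18,.045],[.11,-.18,.045],[.102,.18,.188]],ts([[447,137],[408,128],[455,262],[781,75]]))
q2,e=fit([o1,o2],[.5,.2,0]);print('tray',q2,e.tolist())
w=ray(T,t([183,204]),.065);print('w',w, ray(S,ts([571,165]),.02))
c,s=np.cos(q2[2]),np.sin(q2[2]);d=w[:2]-q2[:2];print('in tray',c*d[0]+s*d[1],-s*d[0]+c*d[1])
for zz in(.065,.005):print(zz,(proj(T,[[w[0],w[1],zz]])-[140,150])*2.3,(proj(S,[[w[0],w[1],zz]])-[225,120])*1.9+[391,0])
# handle
for hx,p in((T,g([218,92])),(S,gs([498,240]))): 
    h=ray(hx,p,.106);d=h[:2]-q[:2];c,s=np.cos(q[2]),np.sin(q[2]);print('handle top',h,c*d[0]+s*d[1],-s*d[0]+c*d[1])
for p in ([178,192],):
    h=ray(T,g(p),.048);d=h[:2]-q[:2];print('plate top in gauge',c*d[0]+s*d[1],-s*d[0]+c*d[1])
E
```

```text
gauge [ 0.56914537 -0.19013127 -0.06622797] [[-1.0, -1.4], [-0.7, -1.0], [-0.3, 0.1], [-1.0, -0.6], [-1.2, -0.3], [-0.1, -1.3], [-0.4, -1.4], [-1.5, 0.9]]
tray [ 0.54355785  0.20716117 -0.13074865] [[-2.4, 2.0], [0.2, 0.4], [0.2, 0.2], [0.1, -0.6], [0.5, -0.4], [-3.0, -0.8], [-0.9, 0.8], [8.2, 5.5]]
w [0.52252067 0.20525475 0.065     ] [0.5269531  0.20691339 0.02      ]
in tray -0.02060906525675316 -0.004632895608716502
0.065 [[183. 204.]] [[570.66413736 134.21668086]]
0.005 [[191.12930515 212.6885844 ]] [[567.08344268 172.24893988]]
handle top [ 0.63677551 -0.19673752  0.106     ] 0.06791907243432282 -0.0021160308921656266
handle top [ 0.62534546 -0.19244429  0.106     ] 0.05622995537277987 0.0014113488683976153
plate top in gauge 0.030035823220898268 -0.0008462306418088998
```

Call:
{"name": "arm_command", "arguments": {"moves": [2.7, -2.95, -1, 0, 2.7, -2.95, -1, 0, 2.7, -2.95, -1, 0, 2.7, -2.95, -1, 0, 2.7, -2.95, -1, 0, 2.7, -2.95, -1, 0, 2.7, -2.95, -1, 0, 2.7, -2.95, -1, 0, 2.7, -2.95, -1, 0, 2.7, -2.95, -1, 0, 2.7, -2.95, -1, 0, 2.7, -2.95, -1, 0]}}

```text
time: 1.15
ee_pos: [0.3999, -0.1343, 0.3431]
eef_rot: [0.983, 0.183, -0.0, 0.0]
ft_force: [1.4, 0.1, 0.9]
width: 0.087
grip_force: 0.0
```

Call:
{"name": "arm_command", "arguments": {"moves": [2.7, -2.95, 0, 0, 2.7, -2.95, 0, 0, 0, 0, -4, 7, 0, 0, -4, 7, 0, 0, -4, 7, 0, 0, -4, 7.6, 0, 0, -4, 0, 0, 0, -4, 0]}}

```text
time: 1.82
ee_pos: [0.4283, -0.062, 0.5845]
eef_rot: [0.998, -0.063, 0.0, 0.0]
ft_force: [-45.2, 2.3, 4.8]
width: 0.0871
grip_force: 0.0
```

```bash
python3 - <<'E'
from h import *
s=r.read_state();print(s['time'],s['ee_pos'],s['joint_positions'].round(3) if hasattr(s['joint_positions'],'round') else s['joint_positions']);print(R.from_quat(s['eef_rot']).as_matrix().round(3))
E
```

```text
1.8167 [ 0.42834241 -0.06198734  0.58452612] [ 0.688  0.029 -0.668  1.059  0.021  2.059 -1.666]
[[ 0.992 -0.125  0.001]
 [-0.125 -0.992 -0.   ]
 [ 0.001  0.    -1.   ]]
```

Call:
{"name": "arm_command", "arguments": {"moves": [0, 0, -1, 0, 0, 0, -1, 0, 0, 0, -1, 0, 0, 0, -1, 0]}}

```text
time: 2.15
ee_pos: [0.4284, -0.0617, 0.5976]
eef_rot: [0.998, -0.062, 0.015, -0.0]
ft_force: [-0.7, 0.9, -0.0]
width: 0.0874
grip_force: 0.0
```

```bash
cat > st.py <<'E'
from h import *
s=r.read_state();print(round(s['time'],2),s['ee_pos'].round(4),np.round(s['joint_positions'],3),np.round(s['ft_force'],1),s['width'].round(4),round(s['grip_force'],1))
M=R.from_quat(s['eef_rot']).as_matrix();print(M.round(3).tolist())
E
python3 st.py
```

```text
Traceback (most recent call last):
  File "st.py", line 2, in <module>
    s=r.read_state();print(round(s['time'],2),s['ee_pos'].round(4),np.round(s['joint_positions'],3),np.round(s['ft_force'],1),s['width'].round(4),round(s['grip_force'],1))
                                                                                                                              ^^^^^^^^^^^^^^^^
AttributeError: 'float' object has no attribute 'round'
```

Call:
{"name": "arm_command", "arguments": {"moves": [0, 0, -2, 0, 0, 0, -2, 0, 0, 0, -2, 0, 0, 0, -2, 0, 0, 0, -2, 0, 0, 0, -2, 0]}}

```text
time: 2.65
ee_pos: [0.4212, -0.0611, 0.6402]
eef_rot: [0.996, -0.061, 0.063, -0.001]
ft_force: [-0.2, 0.1, 0.1]
width: 0.087
grip_force: 0.0
```

```bash
sed -i "s/s\['width'\].round(4)/round(s['width'],4)/" st.py; python3 st.py
```

```text
2.65 [ 0.4212 -0.0611  0.6402] [ 0.604 -0.025 -0.537  0.978 -0.017  2.058 -1.636] [-0.2  0.1  0.1] 0.087 0.0
[[0.984, -0.122, 0.126], [-0.122, -0.992, -0.006], [0.126, -0.009, -0.992]]
```

Call:
{"name": "arm_command", "arguments": {"moves": [0, 0, -4, 0, 0, 0, -4, 0, 0, 0, -4, 0, 0, 0, -4, 0, 0, 0, -4, 0, 0, 0, -4, 0, 0, 0, -4, 0, 0, 0, -4, 0]}}

```text
time: 3.32
ee_pos: [0.3772, -0.0585, 0.7369]
eef_rot: [0.983, -0.062, 0.174, 0.004]
ft_force: [0.6, 1.1, -0.1]
width: 0.087
grip_force: 0.0
```

```bash
python3 st.py
```

```text
3.32 [ 0.3772 -0.0585  0.7369] [ 0.681 -0.141 -0.469  0.858 -0.117  2.058 -1.566] [ 0.6  1.1 -0.1] 0.087 0.0
[[0.932, -0.123, 0.341], [-0.12, -0.992, -0.03], [0.342, -0.013, -0.94]]
```

Call:
{"name": "arm_command", "arguments": {"moves": [0, 0, -4, 0, 0, 0, -4, 0, 0, 0, -4, 0, 0, 0, -4, 0, 0, 0, -4, 0]}}

```text
time: 3.73
ee_pos: [0.3256, -0.0526, 0.7981]
eef_rot: [0.966, -0.061, 0.25, 0.009]
ft_force: [0.2, 0.3, 0.1]
width: 0.0867
grip_force: 0.0
```

```bash
python3 st.py
```

```text
3.73 [ 0.3256 -0.0526  0.7981] [ 0.482 -0.236 -0.245  0.805 -0.134  2.058 -1.562] [0.2 0.3 0.1] 0.0867 0.0
[[0.868, -0.123, 0.482], [-0.113, -0.992, -0.049], [0.484, -0.012, -0.875]]
```

Call:
{"name": "arm_command", "arguments": {"moves": [0, 0, -4, 0, 0, 0, -4, 0, 0, 0, -4, 0]}}

```text
time: 3.98
ee_pos: [0.2914, -0.0493, 0.8308]
eef_rot: [0.954, -0.062, 0.294, 0.013]
ft_force: [-1.3, 0.5, -0.2]
width: 0.0873
grip_force: 0.0
```

```bash
python3 st.py; cat > go.py <<'E'
from h import *
import sys
# usage: go.py gx gy gz  [back] : tool-axis cm from the present grasp point to goal (minus back m along tool z)
s=r.read_state();M=R.from_quat(s['eef_rot']).as_matrix();g=s['ee_pos']-.019*M[:,2]
t=np.array(list(map(float,sys.argv[1:4])));b=float(sys.argv[4]) if len(sys.argv)>4 else 0
print('grasp now',g.round(4),'goal',(t-b*M[:,2]).round(4),'tool cm',((t-b*M[:,2]-g)@M*100).round(2))
E
python3 go.py .5235 .206 .05 .14
```

```text
3.98 [ 0.2914 -0.0493  0.8308] [ 0.285 -0.291 -0.134  0.774 -0.065  2.058 -1.604] [-1.3  0.5 -0.2] 0.0873 0.0
[[0.82, -0.126, 0.558], [-0.111, -0.992, -0.062], [0.562, -0.011, -0.827]]
grasp now [ 0.2808 -0.0481  0.8465] goal [0.4453 0.2147 0.1658] tool cm [-27.65 -27.4   63.87]
```

Call:
{"name": "arm_command", "arguments": {"moves": [-1.3, -1.3, 3.1, 0, -1.3, -1.3, 3.1, 0, -1.3, -1.3, 3.1, 0, -1.3, -1.3, 3.1, 0, -1.3, -1.3, 3.1, 0, -1.3, -1.3, 3.1, 0, -1.3, -1.3, 3.1, 0, -1.3, -1.3, 3.1, 0, -1.3, -1.3, 3.1, 0, -1.3, -1.3, 3.1, 0]}}

```text
time: 4.82
ee_pos: [0.391, 0.0692, 0.5613]
eef_rot: [0.96, -0.065, 0.272, 0.016]
ft_force: [0.4, -0.1, 0.0]
width: 0.0871
grip_force: 0.0
```

```bash
python3 st.py; python3 go.py .5235 .206 .05 .14
```

```text
4.82 [0.391  0.0692 0.5613] [-0.324 -0.5   -0.137  1.628  0.228  1.54  -2.118] [ 0.4 -0.1  0. ] 0.0871 0.0
[[0.844, -0.133, 0.52], [-0.116, -0.991, -0.065], [0.524, -0.005, -0.852]]
grasp now [0.3811 0.0704 0.5775] goal [0.4508 0.2152 0.1693] tool cm [-17.18 -15.06  37.45]
```

Call:
{"name": "arm_command", "arguments": {"moves": [-1.5, -1.3, 3.2, 0, -1.5, -1.3, 3.2, 0, -1.5, -1.3, 3.2, 0, -1.5, -1.3, 3.2, 0, -1.5, -1.3, 3.2, 0, -1.5, -1.3, 3.2, 0, -1.5, -1.3, 3.2, 0, -1.5, -1.3, 3.2, 0, -1.5, -1.3, 3.2, 0, -1.5, -1.3, 3.2, 0]}}

```text
time: 5.65
ee_pos: [0.4463, 0.1889, 0.2276]
eef_rot: [0.961, -0.064, 0.269, 0.018]
ft_force: [-1.0, -0.9, -0.4]
width: 0.0874
grip_force: 0.0
```

```bash
python3 st.py; python3 go.py .5235 .206 .05 .14;  python3 -c "
from h import *
cv2.imwrite('pics/w1.png',r.camera('wrist')[:,:,::-1])"
```

```text
5.65 [0.4463 0.1889 0.2276] [-0.192 -0.284 -0.519  2.164  0.344  0.883 -2.598] [-1.  -0.9 -0.4] 0.0874 0.0
[[0.847, -0.134, 0.515], [-0.114, -0.991, -0.07], [0.52, 0.001, -0.854]]
grasp now [0.4365 0.1902 0.2438] goal [0.4514 0.2158 0.1696] tool cm [-2.89 -2.75  6.93]
```

View pics/w1.png

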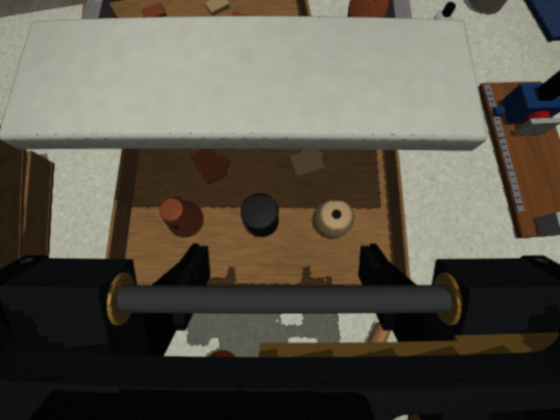

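```bash
python3 - <<'E'
from h import *
i=r.camera_info('wrist');print(i['origin'])
im=cv2.imread('pics/w1.png').astype(int)
m=((im.max(2)<45)).astype(np.uint8);m[:185]=0;m[245:]=0;m[:,:235]=0;m[:,285:]=0
ys,xs=np.nonzero(m);print(len(xs),xs.min(),xs.max(),ys.min(),ys.max())
bx=[xs.min(),xs.max()+1];by=[ys.min(),ys.max()+1]
# fit position to silhouette bbox
a=np.linspace(0,2*np.pi,60);cyl=np.concatenate([np.c_[.022*np.cos(a),.022*np.sin(a),0*a+z] for z in(.005,.065)])
f=lambda q:(lambda p:[p[:,0].min()-bx[0],p[:,0].max()-bx[1],p[:,1].min()-by[0],p[:,1].max()-by[1]])(proj(i,cyl+[q[0],q[1],0]))
s=least_squares(f,[.52,.206]);print(s.x,np.round(f(s.x),1))
for nm,p in(('lamp front edge low',[240,148]),):print(ray(i,p,.188))
E
```

```text
[0.42932433 0.19054115 0.40642247]
1302 241 277 193 235
[0.51886395 0.20564412] [-1.   1.2 -1.4  1.5]
[0.53763289 0.20925992 0.188     ]
```

Call:
{"name": "arm_command", "arguments": {"moves": [-0.7, -0.6, 1.7, 0, -0.7, -0.6, 1.7, 0, -0.7, -0.6, 1.7, 0, -0.7, -0.6, 1.7, 0, 0, 0, 0, 0]}}

```text
time: 6.12
ee_pos: [0.4594, 0.2023, 0.1793]
eef_rot: [0.96, -0.066, 0.273, 0.021]
ft_force: [0.2, -0.8, 0.5]
width: 0.0875
grip_force: 0.0
```

```bash
python3 st.py; python3 go.py .521 .2057 .05 .08
```

```text
6.12 [0.4594 0.2023 0.1793] [ 0.34  -0.245 -1.018  2.178  0.298  0.738 -2.599] [ 0.2 -0.8  0.5] 0.0875 0.0
[[0.842, -0.139, 0.521], [-0.116, -0.99, -0.077], [0.526, 0.004, -0.85]]
grasp now [0.4495 0.2038 0.1955] goal [0.4793 0.2118 0.118 ] tool cm [-1.65 -1.24  8.08]
```

Call:
{"name": "arm_command", "arguments": {"moves": [0, 0, 0, -7, 0, 0, 0, -7, 0, 0, 0, -7, 0, 0, 0, -7, 0, 0, 0, -7, 0, 0, 0, -7, 0, 0, 0, -7, 0, 0, 0, -7, 0, 0, 0, -7, 0, 0, 0, -7, 0, 0, 0, -7, 0, 0, 0, -7]}}

```text
time: 7.12
ee_pos: [0.4594, 0.2038, 0.1814]
eef_rot: [0.755, 0.596, 0.189, 0.198]
ft_force: [-0.3, -0.2, 0.4]
width: 0.087
grip_force: 0.0
```

Call:
{"name": "arm_command", "arguments": {"moves": [0, 0, 0, -7, 0, 0, 0, -7, 0, 0, 0, -7, 0, 0, 0, -7, 0, 0, 0, -7, 0, 0, 0, -7, 0, 0, 0, -7, 0, 0, 0, -7, 0, 0, 0, -7, 0, 0, 0, -7, 0, 0, 0, -7, 0, 0, 0, -7]}}

```text
time: 8.12
ee_pos: [0.4594, 0.2038, 0.1813]
eef_rot: [0.163, 0.948, 0.008, 0.274]
ft_force: [-0.3, -0.3, 0.6]
width: 0.087
grip_force: 0.0
```

Call:
{"name": "arm_command", "arguments": {"moves": [0, 0, 0, -7, 0, 0, 0, -5, 0, 0, 0, 0]}}

```text
time: 8.37
ee_pos: [0.4593, 0.2039, 0.1811]
eef_rot: [0.063, 0.96, -0.02, 0.273]
ft_force: [0.8, 0.4, 0.2]
width: 0.0872
grip_force: 0.0
```

```bash
python3 st.py; python3 go.py .521 .2057 .05 .08
```

```text
8.37 [0.4593 0.2039 0.1811] [-0.168 -0.177 -0.591  2.191  0.47   0.798  0.389] [0.8 0.4 0.2] 0.0872 0.0
[[-0.843, 0.133, 0.522], [0.11, 0.991, -0.073], [-0.527, -0.004, -0.85]]
grasp now [0.4494 0.2053 0.1972] goal [0.4793 0.2116 0.118 ] tool cm [1.73 1.05 8.25]
```

Call:
{"name": "arm_command", "arguments": {"moves": [0.35, 0.2, 1.65, 0, 0.35, 0.2, 1.65, 0, 0.35, 0.2, 1.65, 0, 0.35, 0.2, 1.65, 0, 0.35, 0.2, 1.65, 0, 0, 0, 0, 0]}}

```text
time: 8.87
ee_pos: [0.4883, 0.2085, 0.098]
eef_rot: [0.067, 0.96, -0.021, 0.272]
ft_force: [-1.4, -0.2, -0.7]
width: 0.0869
grip_force: 0.0
```

```bash
python3 st.py; python3 go.py .521 .2057 .05;  python3 -c "
from h import *
cv2.imwrite('pics/w2.png',r.camera('wrist')[:,:,::-1])"
```

```text
8.87 [0.4883 0.2085 0.098 ] [-0.144  0.042 -0.629  2.218  0.767  0.682  0.105] [-1.4 -0.2 -0.7] 0.0869 0.0
[[-0.844, 0.14, 0.518], [0.117, 0.99, -0.076], [-0.524, -0.004, -0.852]]
grasp now [0.4785 0.2099 0.1142] goal [0.521  0.2057 0.05  ] tool cm [-0.27  0.2   7.71]
```

View pics/w2.png

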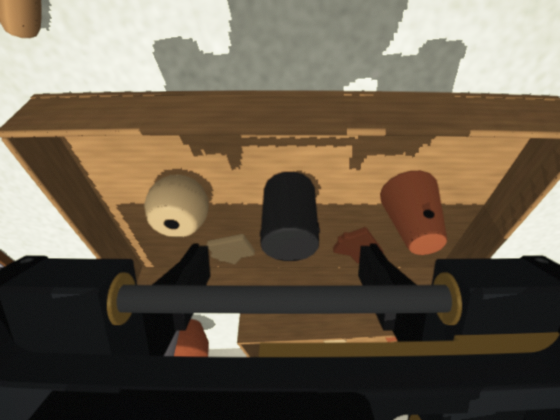

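```bash
python3 - <<'E'
from h import *
i=r.camera_info('wrist');print(ray(i,[290,243],.065))
a=np.linspace(0,2*np.pi,60)
f=lambda q:(lambda p:[p[:,0].min()-260.5,p[:,0].max()-319.5,p[:,1].min()-172,p[:,1].max()-260])(proj(i,np.concatenate([np.c_[q[0]+.022*np.cos(a),q[1]+.022*np.sin(a),0*a+z] for z in(.005,.065)])))
s=least_squares(f,[.52,.206]);print(s.x,np.round(f(s.x),1))
E
```

```text
[0.51771736 0.20864085 0.065     ]
[0.52237497 0.20803022] [-0.3  0.3 -1.8  2.6]
```

Call:
{"name": "arm_command", "arguments": {"moves": [-0.05, 0.06, 1.54, 0, -0.05, 0.06, 1.54, 0, -0.05, 0.06, 1.54, 0, -0.05, 0.06, 1.54, 0, -0.05, 0.06, 1.54, 0, 0, 0, 0, 0]}}

```text
time: 9.42
ee_pos: [0.5318, 0.2054, 0.0354]
eef_rot: [0.066, 0.96, -0.021, 0.273]
ft_force: [-0.1, -0.6, -1.0]
width: 0.087
grip_force: 0.0
```

Call:
{"name": "arm_command", "arguments": {"moves": [0, 0, 0, 0, 0, 0, 0, 0, 0, 0, 0, 0, 0, 0, 0, 0, 0, 0, 0, 0, 0, 0, 0, 0, 0, 0, 0, 0, 0, 0, 0, 0], "fingers": 0, "squeeze": 20}}

```text
time: 10.08
ee_pos: [0.5309, 0.2065, 0.0359]
eef_rot: [0.065, 0.96, -0.02, 0.273]
ft_force: [-0.7, -0.5, 1.2]
width: 0.0433
grip_force: 19.9
```

```bash
python3 st.py; python3 go.py .521 .207 .05
```

```text
10.08 [0.5309 0.2065 0.0359] [-0.164  0.244 -0.565  2.184  1.052  0.619 -0.102] [-0.7 -0.5  1.2] 0.0433 19.9
[[-0.843, 0.136, 0.521], [0.114, 0.991, -0.074], [-0.526, -0.003, -0.851]]
grasp now [0.521  0.2079 0.0521] goal [0.521 0.207 0.05 ] tool cm [ 0.1  -0.09  0.18]
```

Call:
{"name": "arm_command", "arguments": {"moves": [0, 0, -0.5, 0, 0, 0, -1, 0, 0, 0, -1.5, 0, 0, 0, -2, 0, 0, 0, -2, 0, 0, 0, -2, 0, 0, 0, -2, 0, 0, 0, -2, 0, 0, 0, -2, 0, 0, 0, -1, 0]}}

```text
time: 10.92
ee_pos: [0.4466, 0.2192, 0.1738]
eef_rot: [0.065, 0.96, -0.02, 0.273]
ft_force: [1.0, 1.0, -1.4]
width: 0.0434
grip_force: 19.9
```

```bash
python3 st.py; python3 - <<'E'
from h import *
q=[.5691,-.1901,-.0662]
for n,p in(('face',[-.095,0,.012]),('place',[-.095+.035,0,.012]),('handle',[.062,0,.09])):print(n,world(q,[p]).round(4))
a=r.camera('top')[160:300,330:430,::-1]
cv2.imwrite('pics/g2.png',np.hstack([cv2.resize(a,None,fx=4,fy=4,interpolation=cv2.INTER_CUBIC)]))
E
python3 go.py .5095 -.186 .12
```

```text
10.92 [0.4466 0.2192 0.1738] [-0.149 -0.169 -0.661  2.197  0.485  0.805  0.325] [ 1.   1.  -1.4] 0.0434 19.9
[[-0.842, 0.135, 0.522], [0.113, 0.991, -0.073], [-0.527, -0.002, -0.85]]
face [[ 0.4743 -0.1838  0.012 ]]
place [[ 0.5092 -0.1861  0.012 ]]
handle [[ 0.631  -0.1942  0.09  ]]
grasp now [0.4369 0.221  0.191 ] goal [ 0.5095 -0.186   0.12  ] tool cm [ -6.97 -39.35  12.77]
```

Call:
{"name": "arm_command", "arguments": {"moves": [-0.73, -3.27, 0.86, 0, -0.73, -3.27, 0.86, 0, -0.73, -3.27, 0.86, 0, -0.73, -3.27, 0.86, 0, -0.73, -3.27, 0.86, 0, -0.73, -3.27, 0.86, 0, -0.73, -3.27, 0.86, 0, -0.73, -3.27, 0.86, 0, -0.73, -3.27, 0.86, 0, -0.73, -3.27, 0.86, 0, -0.73, -3.27, 0.86, 0, -0.73, -3.27, 0.86, 0]}}

```text
time: 11.97
ee_pos: [0.5212, -0.1901, 0.1306]
eef_rot: [0.065, 0.96, -0.021, 0.272]
ft_force: [0.7, 1.6, -1.2]
width: 0.043
grip_force: 19.9
```

```bash
python3 st.py; python3 go.py .5123 -.1863 .069; python3 - <<'E'
from h import *
i=r.camera_info('wrist');np.save('wi.npy',[i['origin'].tolist()+i['attitude'].tolist()])
a=r.camera('wrist')[:,:,::-1];b=r.camera('scene')[200:360,90:230,::-1]
cv2.imwrite('pics/g3.png',np.hstack([cv2.resize(a,(440,330)),cv2.resize(b,(289,330),interpolation=cv2.INTER_CUBIC)]))
E
```

```text
11.97 [ 0.5212 -0.1901  0.1306] [-0.092 -0.104  0.409  2.259 -0.128  0.437  1.862] [ 0.7  1.6 -1.2] 0.043 19.9
[[-0.843, 0.136, 0.52], [0.114, 0.991, -0.075], [-0.525, -0.004, -0.851]]
grasp now [ 0.5114 -0.1887  0.1468] goal [ 0.5123 -0.1863  0.069 ] tool cm [4.04 0.28 6.65]
```

View pics/g3.png

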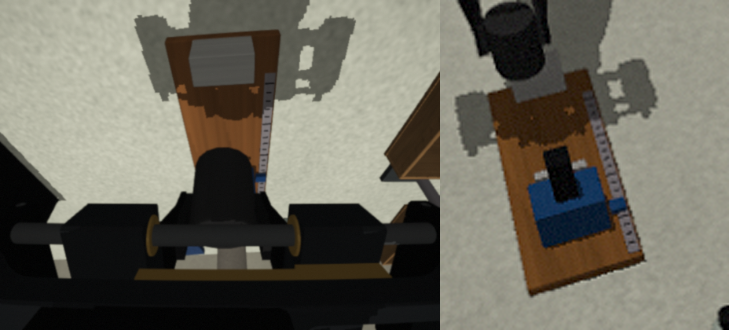

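```bash
python3 - <<'E'
from h import *
i=r.camera_info('wrist');q=[.5691,-.1901,-.0662]
P=world(q,[[-.12,.05,.012],[-.12,-.05,.012],[-.12,.025,.047],[-.12,-.025,.047],[-.095,.025,.047],[-.095,-.025,.047],[-.095,.025,.012],[-.095,-.025,.012]])
print((proj(i,P)/1.273).round(1))
for p in([165,40],[280,31]):print(ray(i,np.array(p)*1.273,.012))
print(P[:2])
E
```

```text
[[285.4  35.3]
 [168.4  44.1]
 [259.7  55.4]
 [193.4  60.2]
 [258.7  85.4]
 [198.3  89.3]
 [255.1  65.4]
 [201.1  69.1]]
[ 0.44229367 -0.23393514  0.012     ]
[ 0.44862197 -0.13686646  0.012     ]
[[ 0.45267043 -0.13227132  0.012     ]
 [ 0.44605527 -0.23205228  0.012     ]]
```

Call:
{"name": "arm_command", "arguments": {"moves": [0.72, 0, 1.17, 0, 0.72, 0, 1.17, 0, 0.72, 0, 1.17, 0, 0.72, 0, 1.17, 0, 0.72, 0, 1.17, 0, 0.72, 0, 1.17, 0, 0, 0, 0, 0]}}

```text
time: 12.65
ee_pos: [0.5198, -0.1874, 0.0456]
eef_rot: [0.065, 0.96, -0.02, 0.27]
ft_force: [-0.5, -0.3, -1.2]
width: 0.0433
grip_force: 19.9
```

Call:
{"name": "arm_command", "arguments": {"moves": [0.1, 0, 0.17, 0, 0, 0, 0, 0]}}

```text
time: 12.82
ee_pos: [0.522, -0.1883, 0.0471]
eef_rot: [0.065, 0.96, -0.02, 0.272]
ft_force: [0.5, -0.0, -1.2]
width: 0.0433
grip_force: 19.9
```

```bash
python3 st.py; python3 go.py .5115 -.188 .059; python3 -c "
from h import *
print([np.round(r.read_state()['ft_force'],1) for _ in range(3)])"
```

```text
12.82 [ 0.522  -0.1883  0.0471] [-0.096  0.078  0.435  2.324 -0.587  0.238  2.301] [ 0.5 -0.  -1.2] 0.0433 19.9
[[-0.843, 0.136, 0.52], [0.114, 0.991, -0.074], [-0.526, -0.003, -0.851]]
grasp now [ 0.5121 -0.1869  0.0633] goal [ 0.5115 -0.188   0.059 ] tool cm [ 0.26 -0.12  0.34]
[array([ 0.5, -0. , -1.2]), array([ 0.5, -0. , -1.2]), array([ 0.5, -0. , -1.2])]
```

Call:
{"name": "arm_command", "arguments": {"moves": [0.1, 0, 0.17, 0, 0, 0, 0, 0, 0, 0, 0, 0]}}

```text
time: 13.07
ee_pos: [0.5224, -0.1884, 0.0456]
eef_rot: [0.065, 0.96, -0.02, 0.273]
ft_force: [-0.3, 0.4, -2.0]
width: 0.0428
grip_force: 19.9
```

Call:
{"name": "arm_command", "arguments": {"moves": [0.08, 0, 0.13, 0, 0, 0, 0, 0, 0, 0, 0, 0]}}

```text
time: 13.32
ee_pos: [0.5221, -0.1883, 0.0436]
eef_rot: [0.065, 0.96, -0.02, 0.273]
ft_force: [-0.3, 0.3, -1.6]
width: 0.0431
grip_force: 19.9
```

Expected contact at TCP z ≈ 0.043.

Call:
{"name": "arm_command", "arguments": {"moves": [0.05, 0, 0.08, 0, 0, 0, 0, 0, 0, 0, 0, 0]}}

```text
time: 13.57
ee_pos: [0.5225, -0.1884, 0.0429]
eef_rot: [0.065, 0.96, -0.02, 0.273]
ft_force: [1.3, -0.8, 0.4]
width: 0.043
grip_force: 19.9
```

Call:
{"name": "arm_command", "arguments": {"moves": [0.05, 0, 0.08, 0, 0, 0, 0, 0, 0, 0, 0, 0]}}

```text
time: 13.82
ee_pos: [0.5231, -0.1885, 0.0429]
eef_rot: [0.065, 0.959, -0.02, 0.274]
ft_force: [-6.5, 3.1, 13.2]
width: 0.0434
grip_force: 20.0
```

Call:
{"name": "arm_command", "arguments": {"moves": [-0.05, 0, -0.08, 0, 0, 0, 0, 0, 0, 0, 0, 0]}}

```text
time: 14.07
ee_pos: [0.5223, -0.1884, 0.0429]
eef_rot: [0.065, 0.96, -0.02, 0.273]
ft_force: [-3.1, 0.9, 7.0]
width: 0.0433
grip_force: 20.0
```

Call:
{"name": "arm_command", "arguments": {"moves": [0, 0, 0, 0, 0, 0, 0, 0, 0, 0, 0, 0, 0, 0, 0, 0, 0, 0, 0, 0, 0, 0, 0, 0], "fingers": 100}}

```text
time: 14.57
ee_pos: [0.522, -0.1883, 0.0425]
eef_rot: [0.065, 0.96, -0.02, 0.273]
ft_force: [-0.1, 0.4, 1.2]
width: 0.0757
grip_force: 0.0
```

```bash
python3 st.py; python3 go.py .627 -.195 .09 .1
```

```text
14.57 [ 0.522  -0.1883  0.0425] [-0.082  0.09   0.422  2.326 -0.632  0.229  2.345] [-0.1  0.4  1.2] 0.0757 0.0
[[-0.843, 0.136, 0.52], [0.114, 0.991, -0.074], [-0.526, -0.003, -0.851]]
grasp now [ 0.5122 -0.1869  0.0586] goal [ 0.575  -0.1876  0.1751] tool cm [-11.42   0.75  -6.63]
```

Call:
{"name": "arm_command", "arguments": {"moves": [0, 0, -1, 0, 0, 0, -1.5, 0, 0, 0, -2.5, 0, 0, 0, -2.5, 0, 0, 0, -2.5, 0, 0, 0, -1, 0, 0, 0, 0, 0]}}

```text
time: 15.15
ee_pos: [0.4659, -0.1805, 0.1377]
eef_rot: [0.065, 0.959, -0.02, 0.275]
ft_force: [0.1, -0.6, -0.2]
width: 0.0872
grip_force: 0.0
```

```bash
python3 st.py;  python3 go.py .627 -.195 .09 .1; python3 - <<'E'
from h import *
a=r.camera('top')[170:300,330:420,::-1];b=r.camera('scene')[215:350,105:195,::-1]
z=lambda a:cv2.convertScaleAbs(cv2.resize(a,(a.shape[1]*560//a.shape[0],560),interpolation=cv2.INTER_CUBIC),alpha=1.5)
print(a.shape,b.shape,z(a).shape)
cv2.imwrite('pics/g4.png',np.hstack([z(a),z(b)]))
E
```

```text
15.15 [ 0.4659 -0.1805  0.1377] [-0.06  -0.272  0.38   2.367 -0.007  0.479  1.775] [ 0.1 -0.6 -0.2] 0.0872 0.0
[[-0.841, 0.136, 0.524], [0.114, 0.991, -0.074], [-0.529, -0.002, -0.848]]
grasp now [ 0.456  -0.1791  0.1538] goal [ 0.5746 -0.1876  0.1748] tool cm [-11.18   0.77   4.5 ]
(130, 90, 3) (135, 90, 3) (560, 387, 3)
```

View pics/g4.png

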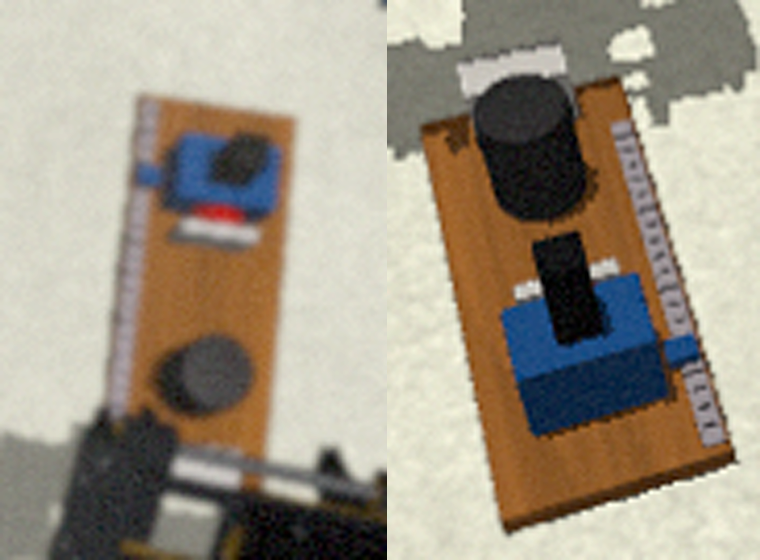

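```bash
python3 - <<'E'
from h import *
T=r.camera_info('top');S=r.camera_info('scene');q=[.568,-.1905,-.0662]
t=lambda a:np.array(a)/(560/130)+[330,170]; sc=lambda a:(np.array(a)-[387,0])/(560/135)+[105,215]
def loc(n,w):
    c,s=np.cos(q[2]),np.sin(q[2]);d=w[:2]-q[:2];print(n,w.round(4),'gauge',np.round([c*d[0]+s*d[1],-s*d[0]+c*d[1]],4))
loc('handleT',ray(T,t([247,152]),.106));loc('handleS',ray(S,sc([560,244]),.106))
loc('wT',ray(T,t([217,368]),.072));loc('wS',ray(S,sc([522,108]),.072))
loc('plateT',ray(T,t([218,232]),.048));loc('block back bottom S',ray(S,sc([605,420]),.012))
loc('block front top T',ray(T,t([222,213]),.057))
loc('block back top T',ray(T,t([232,140]),.057));loc('block back top S',ray(S,sc([590,360]),.057))
loc('fixed top S',ray(S,sc([512,68]),.047))
E
```

```text
handleT [ 0.6318 -0.1938  0.106 ] gauge [0.0639 0.001 ]
handleS [ 0.6304 -0.1923  0.106 ] gauge [0.0624 0.0023]
wT [ 0.5141 -0.1889  0.072 ] gauge [-0.0539 -0.002 ]
wS [ 0.5153 -0.186   0.072 ] gauge [-0.0528  0.001 ]
plateT [ 0.5979 -0.193   0.048 ] gauge [ 0.03   -0.0005]
block back bottom S [ 0.654  -0.1943  0.012 ] gauge [0.0861 0.0019]
block front top T [ 0.6074 -0.1928  0.057 ] gauge [0.0394 0.0003]
block back top T [ 0.6521 -0.1976  0.057 ] gauge [ 0.0844 -0.0015]
block back top S [ 0.6549 -0.194   0.057 ] gauge [0.0869 0.0022]
fixed top S [ 0.4629 -0.1825  0.047 ] gauge [-0.1054  0.001 ]
```

```bash
python3 go.py .631 -.1935 .089 .09; python3 go.py .631 -.1935 .089
```

```text
grasp now [ 0.4558 -0.1788  0.1513] goal [ 0.5841 -0.1869  0.1655] tool cm [-11.64   0.94   5.54]
grasp now [ 0.4558 -0.1788  0.1513] goal [ 0.631  -0.1935  0.089 ] tool cm [-11.64   0.94  14.54]
```

Call:
{"name": "arm_command", "arguments": {"moves": [-1.93, 0.15, 0.92, 0, -1.93, 0.15, 0.92, 0, -1.93, 0.15, 0.92, 0, -1.93, 0.15, 0.92, 0, -1.93, 0.15, 0.92, 0, -1.93, 0.15, 0.92, 0, 0, 0, 0, -4, 0, 0, 0, 0]}}

```text
time: 15.92
ee_pos: [0.5936, -0.1882, 0.1468]
eef_rot: [0.029, 0.962, -0.03, 0.27]
ft_force: [-0.2, 0.3, -0.2]
width: 0.0871
grip_force: 0.0
```

```bash
python3 st.py;python3 go.py .631 -.1935 .089
```

```text
15.92 [ 0.5936 -0.1882  0.1468] [-0.149  0.039  0.433  2.095 -0.194  0.472  1.938] [-0.2  0.3 -0.2] 0.0871 0.0
[[-0.852, 0.073, 0.518], [0.04, 0.996, -0.074], [-0.522, -0.042, -0.852]]
grasp now [ 0.5838 -0.1867  0.163 ] goal [ 0.631  -0.1935  0.089 ] tool cm [-0.19 -0.02  8.81]
```

Call:
{"name": "arm_command", "arguments": {"moves": [-0.03, 0, 1.5, 0, -0.03, 0, 1.5, 0, -0.03, 0, 1.5, 0, -0.03, 0, 1.5, 0, -0.03, 0, 1.5, 0, -0.03, 0, 1.3, 0, 0, 0, 0, 0], "fingers": 60}}

```text
time: 16.5
ee_pos: [0.6391, -0.1947, 0.0712]
eef_rot: [0.032, 0.962, -0.029, 0.269]
ft_force: [-0.1, 0.3, -0.5]
width: 0.054
grip_force: 0.0
```

```bash
python3 st.py;python3 go.py .631 -.1935 .089; python3 -c "
from h import *
cv2.imwrite('pics/w5.png',r.camera('wrist')[:,:,::-1])"
```

```text
16.5 [ 0.6391 -0.1947  0.0712] [-0.056  0.265  0.351  2.041 -0.473  0.336  2.17 ] [-0.1  0.3 -0.5] 0.054 0.0
[[-0.853, 0.078, 0.516], [0.046, 0.996, -0.073], [-0.52, -0.039, -0.853]]
grasp now [ 0.6293 -0.1933  0.0874] goal [ 0.631  -0.1935  0.089 ] tool cm [-0.23 -0.01 -0.05]
```

View pics/w5.png

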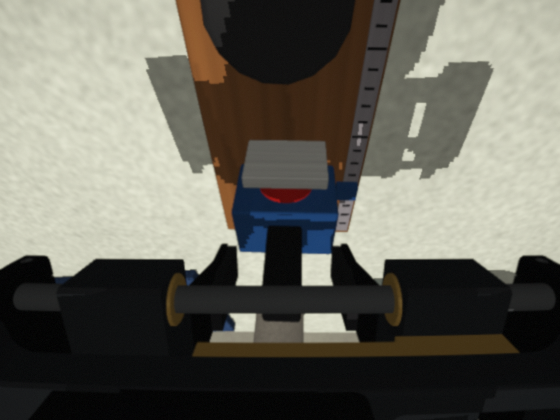

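Call:
{"name": "arm_command", "arguments": {"moves": [0, 0, 0, 0, 0, 0, 0, 0, 0, 0, 0, 0, 0, 0, 0, 0, 0, 0, 0, 0, 0, 0, 0, 0, 0, 0, 0, 0], "fingers": 0, "squeeze": 35}}

```text
time: 17.13
ee_pos: [0.6405, -0.1954, 0.0756]
eef_rot: [0.032, 0.961, -0.029, 0.272]
ft_force: [-1.9, -1.3, 2.5]
width: 0.02
grip_force: 34.9
```

```bash
python3 st.py; python3 - <<'E'
from h import *
s=r.read_state();M=R.from_quat(s['eef_rot']).as_matrix();d=np.array([-np.cos(.0662),np.sin(.0662),0])
for n in(1,10):print(n,'cm',(n*d@M).round(3))
E
```

```text
17.13 [ 0.6405 -0.1954  0.0756] [-0.057  0.259  0.352  2.039 -0.471  0.338  2.169] [-1.9 -1.3  2.5] 0.02 34.9
[[-0.85, 0.077, 0.521], [0.045, 0.996, -0.074], [-0.525, -0.039, -0.85]]
1 cm [ 0.851 -0.011 -0.525]
10 cm [ 8.511 -0.112 -5.249]
```

Call:
{"name": "arm_command", "arguments": {"moves": [0.34, 0, -0.21, 0, 0.43, -0.01, -0.26, 0, 0.43, 0, -0.26, 0, 0.43, -0.01, -0.26, 0, 0.43, 0, -0.26, 0, 0.43, -0.01, -0.26, 0, 0.43, 0, -0.26, 0, 0.43, -0.01, -0.26, 0, 0.43, 0, -0.26, 0, 0.43, -0.01, -0.26, 0]}}

```text
time: 17.97
ee_pos: [0.5921, -0.1921, 0.0756]
eef_rot: [0.032, 0.961, -0.03, 0.273]
ft_force: [7.5, -2.2, -2.7]
width: 0.0197
grip_force: 34.9
```

```bash
python3 st.py
```

```text
17.97 [ 0.5921 -0.1921  0.0756] [-0.059  0.162  0.364  2.153 -0.445  0.312  2.178] [ 7.5 -2.2 -2.7] 0.0197 34.9
[[-0.849, 0.077, 0.523], [0.045, 0.996, -0.075], [-0.526, -0.04, -0.849]]
```

Call:
{"name": "arm_command", "arguments": {"moves": [0.21, 0, -0.13, 0, 0.21, -0.01, -0.13, 0, 0.21, 0, -0.13, 0, 0.21, 0, -0.13, 0, 0.21, 0, -0.13, 0, 0.21, -0.01, -0.13, 0, 0.21, 0, -0.13, 0, 0.21, 0, -0.13, 0, 0.21, 0, -0.13, 0, 0.21, 0, -0.13, 0]}}

```text
time: 18.8
ee_pos: [0.5675, -0.1905, 0.0756]
eef_rot: [0.032, 0.961, -0.03, 0.273]
ft_force: [8.5, -3.2, -4.0]
width: 0.0202
grip_force: 34.9
```

```bash
python3 st.py; python3 - <<'E'
from h import *
a=r.camera('wrist')[:,:,::-1][:260,120:460];b=r.camera('top')[200:300,345:410,::-1]
cv2.imwrite('pics/g6.png',np.hstack([cv2.convertScaleAbs(cv2.resize(a,None,fx=1.5,fy=1.5),alpha=1.4),cv2.resize(b,(254,390),interpolation=cv2.INTER_CUBIC)]))
E
```

```text
18.8 [ 0.5675 -0.1905  0.0756] [-0.061  0.11   0.373  2.209 -0.421  0.303  2.173] [ 8.5 -3.2 -4. ] 0.0202 34.9
[[-0.849, 0.077, 0.522], [0.045, 0.996, -0.075], [-0.526, -0.04, -0.849]]
```

View pics/g6.png

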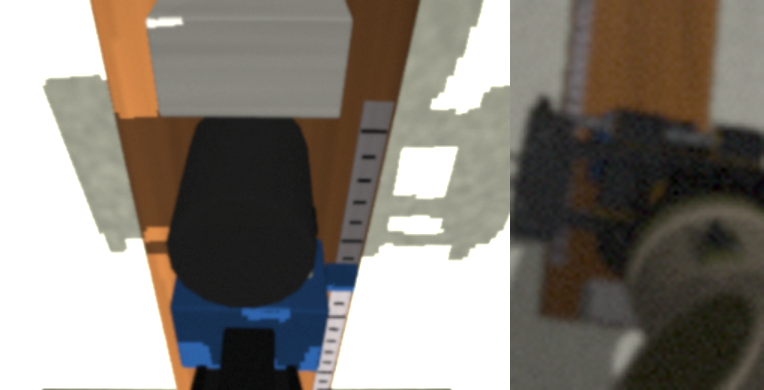

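Call:
{"name": "arm_command", "arguments": {"moves": [0.13, 0, -0.08, 0, 0.13, 0, -0.08, 0, 0, 0, 0, 0, 0, 0, 0, 0]}}

```text
time: 19.23
ee_pos: [0.5644, -0.1902, 0.0756]
eef_rot: [0.032, 0.961, -0.03, 0.273]
ft_force: [4.2, -2.2, -0.8]
width: 0.0201
grip_force: 34.9
```

Call:
{"name": "arm_command", "arguments": {"moves": [0.085, 0, -0.053, 0, 0.085, 0, -0.053, 0, 0, 0, 0, 0]}}

```text
time: 19.48
ee_pos: [0.5624, -0.1901, 0.0756]
eef_rot: [0.032, 0.961, -0.03, 0.273]
ft_force: [6.4, -3.2, -3.2]
width: 0.02
grip_force: 34.9
```

Call:
{"name": "arm_command", "arguments": {"moves": [0.085, 0, -0.053, 0, 0.085, 0, -0.053, 0, 0, 0, 0, 0]}}

```text
time: 19.73
ee_pos: [0.5604, -0.19, 0.0756]
eef_rot: [0.032, 0.961, -0.03, 0.273]
ft_force: [5.5, -2.9, -2.0]
width: 0.0201
grip_force: 34.9
```

Call:
{"name": "arm_command", "arguments": {"moves": [0.085, 0, -0.053, 0, 0.085, 0, -0.053, 0]}}

```text
time: 19.9
ee_pos: [0.5586, -0.1899, 0.0756]
eef_rot: [0.032, 0.961, -0.03, 0.273]
ft_force: [8.4, -2.7, -4.5]
width: 0.0202
grip_force: 34.9
```

Call:
{"name": "arm_command", "arguments": {"moves": [0.085, 0, -0.053, 0, 0.085, 0, -0.053, 0]}}

```text
time: 20.07
ee_pos: [0.5566, -0.1897, 0.0756]
eef_rot: [0.032, 0.961, -0.03, 0.273]
ft_force: [10.0, -4.2, -6.0]
width: 0.02
grip_force: 34.9
```

```bash
python3 st.py; python3 - <<'E'
from h import *
# red/orange-ish pixels seen by the wrist, and dark/grey layout round fixed jaw
a=r.camera('wrist').astype(int);R_,G,B=a[...,0],a[...,1],a[...,2]
m=(R_>90)&(G<40)&(B<40);ys,xs=np.nonzero(m[:270]);print('red wrist',len(xs),(xs.mean(),ys.mean()) if len(xs) else '')
i=r.camera_info('wrist');q=[.568,-.1905,-.0662]
P=world(q,[[-.095,0,.047],[-.095,.025,.047],[-.095,-.025,.047]]);print('jaw top edge predicted',proj(i,P).round(1))
c=int(proj(i,P)[0,0]);print([tuple(a[y,c]) for y in range(0,140,6)])
E
```

```text
20.07 [ 0.5566 -0.1897  0.0756] [-0.062  0.087  0.377  2.233 -0.408  0.3    2.168] [10.  -4.2 -6. ] 0.02 34.9
[[-0.849, 0.077, 0.522], [0.045, 0.996, -0.075], [-0.526, -0.04, -0.849]]
red wrist 0 
jaw top edge predicted [[285.4 105.7]
 [342.1 106.5]
 [229.5 105.3]]
[(np.int64(110), np.int64(111), np.int64(100)), (np.int64(109), np.int64(109), np.int64(98)), (np.int64(62), np.int64(38), np.int64(20)), (np.int64(92), np.int64(91), np.int64(86)), (np.int64(92), np.int64(91), np.int64(87)), (np.int64(94), np.int64(93), np.int64(87)), (np.int64(92), np.int64(91), np.int64(86)), (np.int64(95), np.int64(95), np.int64(89)), (np.int64(91), np.int64(90), np.int64(85)), (np.int64(93), np.int64(91), np.int64(86)), (np.int64(92), np.int64(91), np.int64(85)), (np.int64(92), np.int64(92), np.int64(86)), (np.int64(94), np.int64(94), np.int64(88)), (np.int64(95), np.int64(94), np.int64(89)), (np.int64(95), np.int64(94), np.int64(88)), (np.int64(96), np.int64(95), np.int64(90)), (np.int64(94), np.int64(94), np.int64(88)), (np.int64(51), np.int64(51), np.int64(48)), (np.int64(18), np.int64(18), np.int64(18)), (np.int64(18), np.int64(18), np.int64(20)), (np.int64(20), np.int64(19), np.int64(20)), (np.int64(20), np.int64(18), np.int64(19)), (np.int64(19), np.int64(18), np.int64(19)), (np.int64(20), np.int64(19), np.int64(19))]
```

Call:
{"name": "arm_command", "arguments": {"moves": [0.085, 0, -0.053, 0]}}

```text
time: 20.2
ee_pos: [0.5556, -0.1897, 0.0756]
eef_rot: [0.032, 0.961, -0.03, 0.273]
ft_force: [10.1, -3.8, -6.4]
width: 0.0201
grip_force: 34.9
```

Call:
{"name": "arm_command", "arguments": {"moves": [0.085, 0, -0.053, 0]}}

```text
time: 20.28
ee_pos: [0.5546, -0.1896, 0.0756]
eef_rot: [0.032, 0.961, -0.03, 0.273]
ft_force: [10.1, -4.9, -7.6]
width: 0.0202
grip_force: 34.9
```

Call:
{"name": "arm_command", "arguments": {"moves": [0.085, 0, -0.053, 0]}}

```text
time: 20.37
ee_pos: [0.5537, -0.1895, 0.0756]
eef_rot: [0.032, 0.961, -0.03, 0.273]
ft_force: [11.2, -4.8, -8.0]
width: 0.0199
grip_force: 34.9
```

Call:
{"name": "arm_command", "arguments": {"moves": [0.068, 0, -0.042, 0]}}

```text
time: 20.45
ee_pos: [0.5528, -0.1895, 0.0756]
eef_rot: [0.032, 0.961, -0.03, 0.273]
ft_force: [11.6, -4.8, -8.6]
width: 0.02
grip_force: 34.9
```

Call:
{"name": "arm_command", "arguments": {"moves": [0, 0, 0, 0, 0, 0, 0, 0, 0, 0, 0, 0, 0, 0, 0, 0, 0, 0, 0, 0, 0, 0, 0, 0], "fingers": 60}}

```text
time: 20.95
ee_pos: [0.5517, -0.1888, 0.0748]
eef_rot: [0.031, 0.961, -0.029, 0.272]
ft_force: [-0.1, 0.3, -0.1]
width: 0.049
grip_force: 0.0
```

Call:
{"name": "arm_command", "arguments": {"moves": [0, 0, -1, 0, 0, 0, -1.5, 0, 0, 0, -2.5, 0, 0, 0, -2.5, 0, 0, 0, -2.5, 0, 0, 0, -2.5, 0, 0, 0, -2.5, 0, 0, 0, -2.5, 0, 0, 0, -2.5, 0]}}

```text
time: 21.7
ee_pos: [0.4468, -0.1742, 0.246]
eef_rot: [0.032, 0.961, -0.03, 0.272]
ft_force: [-0.2, -0.8, -0.5]
width: 0.052
grip_force: 0.0
```

```bash
python3 st.py
```

```text
21.7 [ 0.4468 -0.1742  0.246 ] [ 0.015 -0.449  0.262  2.243  0.053  0.784  1.762] [-0.2 -0.8 -0.5] 0.052 0.0
[[-0.85, 0.077, 0.521], [0.045, 0.996, -0.074], [-0.525, -0.04, -0.85]]
```

```bash
python3 - <<'E'
from h import *
q=[.568,-.1905,-.0662];T=r.camera_info('top')
def loc(w):
    c,s=np.cos(q[2]),np.sin(q[2]);d=w[:2]-q[:2];return np.round([c*d[0]+s*d[1],-s*d[0]+c*d[1]],4)
def ana(n,a):
    a=a.astype(int);Rr,G,B=a[...,0],a[...,1],a[...,2]
    for k,m in(('red',(Rr>70)&(G<.42*Rr)&(B<.42*Rr)),('blue',(B>1.6*Rr)&(B>60))):
        mm=np.zeros_like(m)
        x0,x1,y0,y1=dict(top=(345,415,185,300),scene=(105,195,215,345),wrist=(0,560,0,420))[n]
        mm[y0:y1,x0:x1]=m[y0:y1,x0:x1];ys,xs=np.nonzero(mm);print(n,k,len(xs),(xs.mean().round(1),ys.mean().round(1),xs.min(),xs.max(),ys.min(),ys.max()) if len(xs) else '')
for n in('top','scene'):
    ana(n,cv2.imread(f'pics/{n}0.png')[:,:,::-1]);a=r.camera(n);cv2.imwrite(f'pics/{n}9.png',a[:,:,::-1]);ana(n,a)
a=r.camera('wrist');cv2.imwrite('pics/w9.png',a[:,:,::-1]);ana('wrist',a);i=r.camera_info('wrist')
for g in([-.095,0,.047],[-.073,0,.072],[-.051,0,.048],[-.043,0,.048],[-.036,0,.057],[-.02,0,.106]):
    p=proj(i,world(q,[g]))[0];pt=proj(T,world(q,[g]))[0];print(g,p.round(1),pt.round(1))
E
```

```text
top red 25 (np.float64(380.6), np.float64(219.0), np.int64(376), np.int64(385), np.int64(218), np.int64(220))
top blue 224 (np.float64(379.9), np.float64(210.8), np.int64(363), np.int64(393), np.int64(202), np.int64(218))
top red 0 
top blue 247 (np.float64(376.1), np.float64(244.4), np.int64(358), np.int64(390), np.int64(235), np.int64(252))
scene red 0 
scene blue 456 (np.float64(152.4), np.float64(294.5), np.int64(133), np.int64(179), np.int64(281), np.int64(306))
scene red 0 
scene blue 383 (np.float64(143.3), np.float64(259.4), np.int64(125), np.int64(169), np.int64(247), np.int64(269))
wrist red 0 
wrist blue 2360 (np.float64(227.4), np.float64(224.3), np.int64(138), np.int64(321), np.int64(148), np.int64(283))
[-0.095, 0, 0.047] [284.5 114.2] [375.4 272.9]
[-0.073, 0, 0.072] [283.8 144.9] [378.8 263.1]
[-0.051, 0, 0.048] [284.9 147.7] [377.3 255.3]
[-0.043, 0, 0.048] [284.9 153.1] [377.6 252.2]
[-0.036, 0, 0.057] [284.7 162.5] [378.8 248.9]
[-0.02, 0, 0.106] [283.2 201.6] [384.6 239.4]
```

```bash
python3 - <<'E'
from h import *
for f,y0,y1,c in(('top0',208,232,380),('top9',242,278,378)):
    a=cv2.imread(f'pics/{f}.png')[:,:,::-1].astype(int)
    print(f);print('\n'.join(f'{y} {a[y,c-3:c+4].mean(0).round().astype(int)}  edge {a[y,c-9:c-6].mean(0).round().astype(int)}' for y in range(y0,y1)))
E
```

```text
top0
208 [29 36 42]  edge [31 52 76]
209 [28 31 41]  edge [31 50 76]
210 [26 32 40]  edge [34 52 79]
211 [28 34 44]  edge [35 53 81]
212 [29 41 59]  edge [32 53 82]
213 [33 50 79]  edge [32 52 83]
214 [33 58 90]  edge [32 51 81]
215 [32 56 88]  edge [31 46 72]
216 [42 50 77]  edge [29 40 54]
217 [68 37 54]  edge [31 36 48]
218 [100  29  31]  edge [35 34 42]
219 [112  27  24]  edge [55 44 42]
220 [114  42  37]  edge [80 66 58]
221 [116  77  75]  edge [96 87 80]
222 [121 108 106]  edge [94 88 84]
223 [120 116 114]  edge [86 83 80]
224 [105 103 100]  edge [70 67 65]
225 [81 79 77]  edge [64 59 55]
226 [66 60 56]  edge [73 58 45]
227 [72 57 47]  edge [90 64 41]
228 [84 59 40]  edge [95 63 36]
229 [91 60 34]  edge [97 65 35]
230 [92 62 33]  edge [96 65 32]
231 [94 62 34]  edge [95 63 34]
top9
242 [26 30 32]  edge [32 61 98]
243 [23 26 30]  edge [34 62 99]
244 [22 23 26]  edge [34 62 99]
245 [22 27 35]  edge [ 35  62 101]
246 [27 38 54]  edge [ 33  62 101]
247 [27 49 78]  edge [ 30  62 100]
248 [29 57 94]  edge [34 63 99]
249 [30 60 98]  edge [33 58 89]
250 [40 58 90]  edge [57 65 82]
251 
[... 195 characters left out ...]
[65 56 47]
257 [48 47 46]  edge [58 45 34]
258 [49 47 48]  edge [45 31 25]
259 [51 49 48]  edge [33 28 23]
260 [51 49 49]  edge [28 25 23]
261 [50 47 48]  edge [31 27 25]
262 [52 51 51]  edge [29 27 24]
263 [53 51 50]  edge [25 27 24]
264 [53 51 50]  edge [28 29 27]
265 [54 52 52]  edge [25 23 23]
266 [53 51 51]  edge [22 26 21]
267 [53 52 51]  edge [21 20 21]
268 [53 52 52]  edge [22 19 19]
269 [52 51 52]  edge [21 22 22]
270 [47 46 47]  edge [36 35 34]
271 [37 36 35]  edge [71 69 65]
272 [42 40 38]  edge [111 109 105]
273 [46 45 45]  edge [133 132 128]
274 [45 45 44]  edge [142 141 138]
275 [36 35 37]  edge [140 138 135]
276 [24 25 26]  edge [133 130 128]
277 [22 22 22]  edge [115 111 110]
```

```bash
python3 -c "
from bench import r
print(r.close_job())"
```

```text
the job is handed in; nothing more can be done
None
```

The dark loom weight is standing upright on the gauge against the fixed jaw. The blue jaw is shut with the plunger about 8–9 mm in (estimated from the top camera), everything is released, and the job was handed in at about 22 s.

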